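Turn the tool cup mouth-up and push it home in its bay

TASK

The square tool cup has been left mouth-down on the bench. Without lifting it off the bench, tip it over onto its side and on up until it stands mouth-up, then slide it into the aluminium bay and press it home against the upstand with 3 to 30 N, leaving it there, standing mouth-up and flush. Do not disturb the solder spool, the jar or the brush.

Things in the scene. Friction and masses are not known exactly. Their poses are not given: they have to be found in the camera images.
- cup: Square grey plastic tool cup: 90 x 90 mm outside (too wide for the gripper), 120 mm tall, walls 5 mm, closed bottom 7 mm, 0.2 to 0.4 kg. Origin: centre of the mouth plane; z points from the mouth to the closed bottom (up while mouth-down, down when mouth-up); x and y are normal to the side walls. Starts mouth-down at the left or right of the bench, turned up to 0.2 rad.
- cup_centre (a point): Centre of the cup, 60 mm from the mouth plane on the cup's axis (half-way between mouth and bottom).
- bay: Fixed aluminium bay at the far side: an upstand 220 mm long (along its y), 75 mm high, 12 mm thick, with a 12 mm thick cheek at each end reaching 35 mm towards the robot (-x), 196 mm free between them. Origin: foot of the upstand's front face, mid-length; x points through the upstand away from the robot, z up. Turned up to 0.12 rad.
- spool: Solder spool standing on its flange, 60 mm diameter, 45 mm tall, origin at the centre of its underside. Bystander, on the side of the bench where the cup is not.
- jar: Small amber jar with black lid, 52 mm diameter, 65 mm tall, origin at the centre of its underside. Bystander at the left of the bay.
- brush: Cleaning brush, 160 mm long, lying across the bench to the right of the bay, origin at its underside near mid-length. Bystander.

How it is judged:
By the outcome, as a careful person would: the job done as asked, in the order asked, and still so for the second after the job is handed in, with the robot touching nothing.
It also fails if it takes over 72 s, if anything falls off the work surface, if the arm or the gripper's body presses on something with over 40 N, if the wrist force passes 120 N, or if a joint passes its speed limit or range.

ROBOT

A 6-joint arm with a two-finger parallel gripper is mounted at the origin on the work surface. World frame = base frame: x ahead of the robot, y to its left, z up, the work surface at z = 0. Lengths are in mm, angles in degrees, forces in N, time in s.
With the tool pointing down it reaches from about 300 to 850 mm from the base axis. Payload 4.2 kg.
Tool frame: the origin (TCP) lies on the centre line of the jaws, within the pads' length; the fingertips stand 14 mm ahead of it and the grasp point (between the pads) lies 5 mm behind it (env.finger_overhang is the z of the fingertips in the tool frame, in mm); z points along the fingers, y is the line along which they close (so a half turn about z gives the same grasp; the last joint's range is limited). The gripper opens to 91 mm and grips with 3 to 60 N. Pads are 32 mm wide; open, the fingers measure 118 mm over their backs; the gripper's body (76 mm by 178 mm) begins 60 mm behind the grasp point.
Start: joints at [-73.797, 18.312, 89.639, -0, 72.044, -1.146], TCP at [171.465, -548.858, 198.776] pointing down, gripper open.
Joint ranges: [-177.97, 177.97], [-48.28, 115.42], [12.27, 149.76], [-77.06, 257.06], [2.81, 150.46], [-146.56, 146.56]. Speed limits (degrees/s): [147.25, 147.25, 180, 180, 180, 180].

INTERFACE

Orientations are given as [roll, pitch, yaw] about the fixed x, y, z axes, in that order (R = Rz(yaw) Ry(pitch) Rx(roll)).
In Python, from workcell import sensors, viewer, env gives the robot as it stands. The module is installed in compiled form; this text tells all that it offers.
- The arm moves only by the tool step_arm, never from a script. Its argument "plan" is one flat list of numbers, 6 for each row, row after row: the shift along the tool's x, y, z in cm, then the turn, a rotation vector about the tool's x, y, z in rad. In form: [x, y, z, wx, wy, wz, x, y, z, wx, wy, wz, ...]. A call has 1 to 5 rows; each row shifts and turns the commanded pose from where the row before left it, along the tool's axes as they then stand; what a row does not reach is not made up. A row lasts 1/12 s, in which the tool goes at most 41.7 mm and 7.16 degrees, less where a joint would pass 70% of its speed; a pose out of reach is approached as far as the arm can. A call is refused whole if a number of a shift passes 4.17 or a number of a turn 0.125, either way. A call with a gripper value outside its range is refused whole. "hand" is the finger opening in cm, from 0 to 9.12, set as the call begins (left out, the last holds). The fingers move at their own pace and stop on an object; "newtons" is the grip in N (left out, the last holds). Time passes only in rows, so rows that do not move let the fingers close. It gives the time, the measured TCP pose, the force, the opening and the grip force at its end, in the units of the state.
- sensors.state(): the state, without advancing time (a new reading comes with each control period).
- viewer.grab_frame(name): name is "side" or "top"; returns a dict with "img" (384x512x3 uint8, red, green, blue), "fx", "fy", "cx", "cy" (pixels), "k1" (the pictures are not rectified: a ray, as slopes to the right and down, at radius r is drawn at 1 + k1 r^2 times it, then the intrinsics apply), "position" and "attitude" of the camera in the world. Camera axes: x right, y down, z forward; pixel columns grow to the right and rows downward; lengths in mm; the calibration is good to about 2 mm. A picture is of the moment at which its call begins. There is no depth.
- env.job_done(): hands the job in; it is judged then, once.
Trained networks look in a picture, given as the dict that the camera call returned (one of the last four; its "shot" number tells which), for a name from the list of things; names that differ only in an ending like _2 or _b are one class to them, and where a whole thing is asked for, a point or a joint stands for the part that bears it (a point fixed in the world has none). Each returns a list of dicts, best first, with "score" (0 to 1); they miss things now and then, are a little off and sometimes report something else, mostly with a low value. They report only what shows in the picture. A call takes as long as a camera call.
- viewer.boxes_of(name, picture): "location" ([column, row] in pixels, amid what is visible of it).
- viewer.pinpoint(name, picture): "location" ([column, row] in pixels: a listed point, or the origin of a listed thing).
The state is a dict: "time_s": time; "qpos": joint angles; "qvel": joint speeds; "effort": joint torques, N m; "ee_pos": TCP position; "ee_rot": TCP orientation; "force": force on the tool from outside, world axes, zero at the start; "torque": the same for the moment, N m; "gripper_width": finger opening in mm; "gripper_force": force on a finger pad.
Only numpy, scipy, OpenCV 4.12 (cv2) and the standard library are available. Lean on these libraries where they do the work, as an engineer would, in place of code of your own. Each camera call takes 0.05 s, during which the arm holds its last target. There are 200 camera calls.

## Working session

There is one attempt and no reset: what is moved stays moved. The work goes in short steps, Python scripts to look and compute and a tool call to move; the robot and the scene stay as the last step left them, time stands still between calls to the robot, and variables do not carry over. Pictures are saved under pics/ and viewed, at most 10 in all, crops included, and the job is handed in when it is done.

Besides the shell and the picture viewer there is one more tool, called after ">>>" by a JSON object that holds its "method" and its "body". step_arm: Moves the arm, as the interface text tells. Its arguments: {"type":"object","properties":{"plan":{"type":"array","items":{"type":"number"}},"hand":{"type":"number"},"newtons":{"type":"number"}},"required":["plan"]}

```bash
mkdir -p pics; cat > h.py <<'E'
import numpy as np, cv2
from scipy.spatial.transform import Rotation as R
from workcell import sensors, viewer, env
def cam(p):
    a=np.array(p['attitude'],float)
    Rm=a if a.shape==(3,3) else R.from_euler('xyz',a,degrees=True).as_matrix()
    return Rm,np.array(p['position'],float)
def proj(p,X):
    Rm,t=cam(p); c=(np.atleast_2d(X)-t)@Rm; s=c[:,:2]/c[:,2:]
    s=s*(1+p['k1']*(s**2).sum(1,keepdims=True))
    return s*[p['fx'],p['fy']]+[p['cx'],p['cy']]
def ray(p,uv):
    d=(np.array(uv,float)-[p['cx'],p['cy']])/[p['fx'],p['fy']]; s=d.copy()
    for _ in range(30): s=d/(1+p['k1']*(s@s))
    Rm,t=cam(p); return t,Rm@np.array([s[0],s[1],1.])
def atz(p,uv,z):
    t,d=ray(p,uv); return t+d*(z-t[2])/d[2]
def save(p,n): cv2.imwrite('pics/'+n+'.png',cv2.cvtColor(p['img'],cv2.COLOR_RGB2BGR))
E
cat > a.py <<'E'
from h import *
print(sensors.state())
zs={'cup':0,'cup_centre':60,'bay':0,'spool':0,'jar':0,'brush':0}
for n in ('side','top'):
    p=viewer.grab_frame(n); save(p,n+'0'); print(n,{k:p[k] for k in p if k!='img'})
    for k in zs:
        for m,f in (('pin',viewer.pinpoint),('box',viewer.boxes_of)):
            try:
                for d in f(k,p)[:2]: print(k,m,np.round(d['location'],1),round(d['score'],2),np.round(atz(p,d['location'],zs[k]),1))
            except Exception as e: print(k,m,e)
E
python3 a.py
```

```text
{'time_s': 0.0, 'qpos': array([-7.37977120e+01,  1.83498162e+01,  8.97060812e+01, -6.76983862e-04,
        7.20437869e+01, -1.14505577e+00]), 'qvel': array([ 0.04092991, -0.05804533,  0.02612753, -0.06672377,  0.03410717,
       -0.067346  ]), 'effort': array([ 1.29914042e-03, -4.12458837e+01, -2.31972009e+01,  7.28233578e-02,
        4.57490806e-02, -1.36826002e-04]), 'ee_pos': array([ 171.3008125 , -548.33323712,  197.94080066]), 'ee_rot': array([-1.79900323e+02, -1.34854016e-03,  1.73475519e+01]), 'force': array([ 0.65574904,  0.33918252, -0.41708135]), 'torque': array([-0.01792312, -0.08215613,  0.03507448]), 'gripper_force': 0.0, 'gripper_width': 91.39009807557068}
side {'fx': 465.9293604175895, 'fy': 465.9293604175895, 'cx': 257.96176216862267, 'cy': 192.80866721585684, 'k1': -0.08570860712551685, 'position': array([ 450.28773905, 1006.89310278,  765.96654465]), 'attitude': array([-122.71726077,    0.61688627, -169.87698024]), 'shot': 1}
cup pin [291.3 186.1] 0.75 [ 572.4 -220.     0. ]
cup box [291.3 165.1] 0.73 [ 587.9 -352.3    0. ]
cup_centre pin [292.4 170.5] 0.84 [ 570.  
[... 632 characters left out ...]
[-176.6590174 ,    1.07361947,  -89.51270522]), 'shot': 2}
cup pin [348. 229.] 0.66 [ 571.6 -224.1    0. ]
cup pin [151.7 237.3] 0.55 [548.2 234.2   0. ]
cup box [352.8 228.3] 0.68 [ 573.3 -235.2    0. ]
cup_centre box [353.1 230.4] 0.84 [ 569.3 -224.    60. ]
bay pin [245.5 163. ] 0.93 [724.7  16.1   0. ]
bay box [246.3 152.5] 0.9 [749.6  14.4   0. ]
bay box [381.1 172.7] 0.71 [ 703.7 -301.5    0. ]
spool pin [139.6 165.4] 0.7 [717.4 266.6   0. ]
spool pin [151.3 235.3] 0.66 [552.9 235.2   0. ]
spool box [147.1 237.4] 0.64 [547.9 245.    0. ]
jar box [138.3 162.6] 0.96 [724.  269.8   0. ]
brush pin [386.6 173.1] 0.96 [ 702.8 -314.3    0. ]
brush box [378.5 173.5] 0.72 [ 701.8 -295.5    0. ]
```

View pics/top0.png

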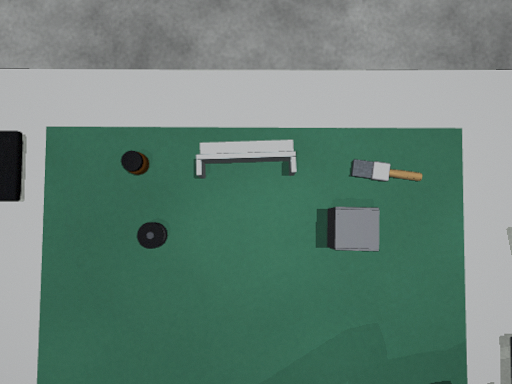

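View pics/side0.png

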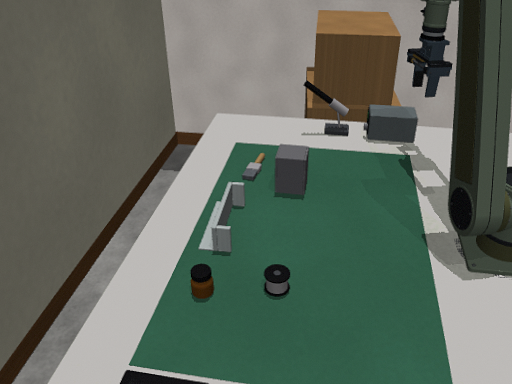

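The top view shows the cup at right (col 335–379, row 207–251), mouth-down. The bay is at the top (upstand col 197–296, row ~155), the jar is at (134,161), the spool at (152,235) and the brush at (386,172). The side view agrees. I'll measure the yaws from an enlarged crop.

```bash
python3 - <<'E'
import cv2
i=cv2.imread('pics/top0.png')[135:260,190:390]
cv2.imwrite('pics/crop.png',cv2.resize(i,None,fx=4,fy=4,interpolation=cv2.INTER_CUBIC))
E
```

```text
(no output)
```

View pics/crop.png

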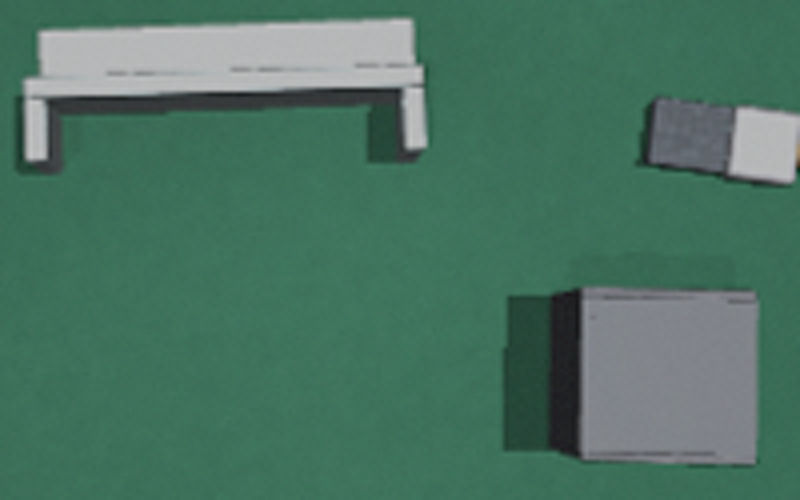

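The crop shows the cup's top corners at crop px (582,288), (757,292), (757,465), (580,459). The upstand's front top edge runs from (47,98) to (402,88).

```bash
python3 - <<'E'
from h import *
p=viewer.grab_frame('top')
f=lambda c,z: atz(p,np.array(c)/4.+[190-.375,135-.375],z)
b=[f(c,75) for c in((47,98),(402,88))]; print('bay',b); d=b[0]-b[1]; print(np.hypot(*d[:2]),'yaw',np.degrees(np.arctan2(-d[0],d[1])))
c=[f(x,120) for x in((582,288),(757,292),(757,465),(580,459))]
print(np.round(c,1),np.mean(c,0))
for i in range(4):
    e=c[(i+1)%4]-c[i]; print(np.hypot(*e[:2]),np.degrees(np.arctan2(e[1],e[0])))
# tool target in tool axes
s=sensors.state(); Rt=R.from_euler('xyz',s['ee_rot'],degrees=True)
for T in ((570,-340,200),(570,-300,115)): print(Rt.inv().apply(np.array(T)-s['ee_pos'])/10)
E
```

```text
bay [array([722.76666317, 110.21397364,  75.        ]), array([729.4291799 , -84.49650226,  75.        ])]
194.82443007797266 yaw 1.9597569633521914
[[ 619.  -175.4  120. ]
 [ 617.7 -265.4  120. ]
 [ 528.7 -264.7  120. ]
 [ 530.9 -174.1  120. ]] [ 574.06486238 -219.89283292  120.        ]
90.04531932709982 -90.85699202178931
88.93330234990032 179.541322523393
90.57088726434706 88.65949963866414
88.16690383445155 -0.7946659906825737
[44.2702552  -8.05413919 -0.12471857]
[ 45.46317345 -11.87314663   8.37481837]
```

>>> {"method": "step_arm", "body": {"plan": [3.7, -0.67, 0, 0, 0, 0, 3.7, -0.67, 0, 0, 0, 0, 3.7, -0.67, 0, 0, 0, 0, 3.7, -0.67, 0, 0, 0, 0, 3.7, -0.67, 0, 0, 0, 0], "hand": 0, "newtons": 20}}

```text
time_s: 1.77
ee_pos: [339.4, -460.8, 198.9]
ee_rot: [180.0, -0.0, 17.3]
force: [-0.1, -1.4, -0.0]
gripper_width: 60.6
gripper_force: 0.0
```

>>> {"method": "step_arm", "body": {"plan": [3.7, -0.67, 0, 0, 0, 0, 3.7, -0.67, 0, 0, 0, 0, 3.7, -0.67, 0, 0, 0, 0, 3.7, -0.67, 0, 0, 0, 0, 3.7, -0.67, 0, 0, 0, 0]}}

```text
time_s: 2.18
ee_pos: [506.2, -373.4, 198.9]
ee_rot: [180.0, -0.0, 17.4]
force: [0.6, -0.4, 0.1]
gripper_width: 27.2
gripper_force: 0.0
```

>>> {"method": "step_arm", "body": {"plan": [3.7, -0.67, 0, 0, 0, 0, 3.7, -0.67, 0, 0, 0, 0, 0, 0, 0, 0, 0, 0.107, 0, 0, 0, 0, 0, 0.107, 0, 0, 0, 0, 0, 0.107]}}

```text
time_s: 2.6
ee_pos: [572.1, -338.9, 198.3]
ee_rot: [-180.0, 0.0, -1.2]
force: [0.6, 0.4, 0.7]
gripper_width: 0.3
gripper_force: 0.0
```

>>> {"method": "step_arm", "body": {"plan": [0, 0, 2, 0, 0, 0, 0, 0, 2, 0, 0, 0, 0, 0, 2, 0, 0, 0, 0, 0, 0, 0, 0, 0]}}

```text
time_s: 2.93
ee_pos: [568.9, -338.2, 134.3]
ee_rot: [-179.8, 0.4, -1.0]
force: [0.0, 1.0, -0.5]
gripper_width: 0.4
gripper_force: 0.0
```

>>> {"method": "step_arm", "body": {"plan": [0.5, -1.5, 2.2, 0, 0, 0, 0, -1.5, 0, 0, 0, 0, 0, -1.5, 0, 0, 0, 0, 0, -0.5, 0, 0, 0, 0, 0, -0.4, 0, 0, 0, 0]}}

```text
time_s: 3.35
ee_pos: [578.1, -284.9, 118.6]
ee_rot: [179.9, -0.1, -1.0]
force: [-0.1, 1.3, 0.2]
gripper_width: 0.3
gripper_force: 0.0
```

>>> {"method": "step_arm", "body": {"plan": [0, -0.4, 0, 0, 0, 0, 0, -0.4, 0, 0, 0, 0, 0, -0.4, 0, 0, 0, 0, 0, -0.4, -0.1, 0, 0, 0, 0, -0.4, -0.2, 0, 0, 0]}}

```text
time_s: 3.77
ee_pos: [577.5, -265.6, 119.7]
ee_rot: [-180.0, 0.0, -1.1]
force: [0.1, -0.9, 0.5]
gripper_width: 0.2
gripper_force: 0.0
```

```bash
cat > s.py <<'E'
from h import *
import sys
p=viewer.grab_frame('side'); q=viewer.grab_frame('top')
a=p['img'][110:270,180:360]; b=q['img'][130:290,190:400]
a=cv2.resize(a,None,fx=2,fy=2); b=cv2.resize(b,None,fx=2,fy=2)
save({'img':np.hstack([a,b])},sys.argv[1])
s=sensors.state(); print(s['ee_pos'],s['ee_rot'],s['force'],s['qpos'])
E
python3 s.py c1
```

```text
[ 577.87425857 -265.44351093  120.22312575] [ 1.79986876e+02 -3.71539261e-02 -1.01953648e+00] [-0.15011955 -0.47654541 -0.58485208] [-2.57096100e+01  2.68506994e+01  8.78595607e+01  3.95906202e-03
  6.52505006e+01  6.53082745e+01]
```

View pics/c1.png

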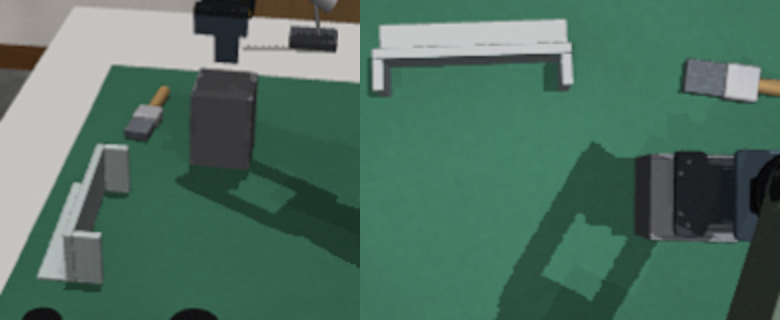

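The cup still looks upright and roughly unmoved, with the finger about at its right face. I'll keep pushing along the arc.

>>> {"method": "step_arm", "body": {"plan": [0, -0.5, -0.2, 0, 0, 0, 0, -0.5, -0.3, 0, 0, 0, 0, -0.5, -0.3, 0, 0, 0, 0, -0.5, -0.3, 0, 0, 0, 0, -0.5, -0.3, 0, 0, 0]}}

```text
time_s: 4.28
ee_pos: [578.2, -240.3, 134.2]
ee_rot: [180.0, -0.0, -1.0]
force: [-0.4, -0.7, 0.7]
gripper_width: 0.4
gripper_force: 0.0
```

```bash
python3 s.py c2
```

```text
[ 578.52207062 -240.03967175  134.61790326] [ 1.79979224e+02 -7.03026585e-02 -9.89683385e-01] [-0.55090151  0.9707718  -0.0369157 ] [-2.35909109e+01  2.53650430e+01  8.81627660e+01  8.55384388e-03
  6.63993033e+01  6.73953656e+01]
```

View pics/c2.png

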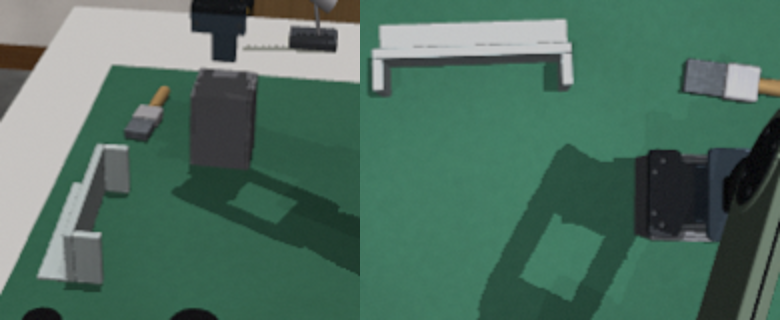

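The cup hasn't moved in this view (side crop 190–257, rows 70–165). I'll check where the fingertip should project.

```bash
python3 - <<'E'
from h import *
s=sensors.state();e=s['ee_pos'];tip=e-[0,0,14]
print(env.finger_overhang,e)
for n,o in(('side',(180,110)),('top',(190,130))):
    p=viewer.grab_frame(n); k=2
    off=np.array([0 if n=='side' else 360,0])
    pr=lambda X:(proj(p,X)-o)*2+off
    print(n,'tip',pr(tip),'cuptop',pr([[529,-265,120],[619,-265,120],[619,-175,120],[529,-175,120]]).round(),'foot',pr([[529,-175,0],[619,-175,0]]).round())
    for nm in('cup','cup_centre'):
        for d in viewer.pinpoint(nm,p)[:1]: print(nm,d['score'],(np.array(d['location'])-o)*2+off, atz(p,d['location'],0 if nm=='cup' else 60))
E
```

```text
14.0 [ 578.52207062 -240.03967175  134.61790326]
side tip [[222.31730267  76.82484533]] cuptop [[257.  72.]
 [198.  68.]
 [189.  96.]
 [251. 100.]] foot [[248. 170.]
 [189. 165.]]
cup 0.9 [222.4 152. ] [ 572.81410319 -220.51147496    0.        ]
cup_centre 0.62 [226.  117.6] [ 569.34437506 -223.81786375   60.        ]
top tip [[713.42969103 192.97805645]] cuptop [[738. 241.]
 [737. 154.]
 [650. 153.]
 [650. 241.]] foot [[634. 234.]
 [634. 157.]]
cup 0.63 [669.  195.4] [ 574.52860465 -215.95802992    0.        ]
cup_centre 0.44 [264.2  69.8] [711.04470458 244.60236836  60.        ]
```

```bash
python3 - <<'E'
from h import *
p=viewer.grab_frame('side'); save({'img':cv2.resize(p['img'][105:200,250:340],None,fx=6,fy=6,interpolation=cv2.INTER_CUBIC)},'c3')
E
```

```text
(no output)
```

View pics/c3.png

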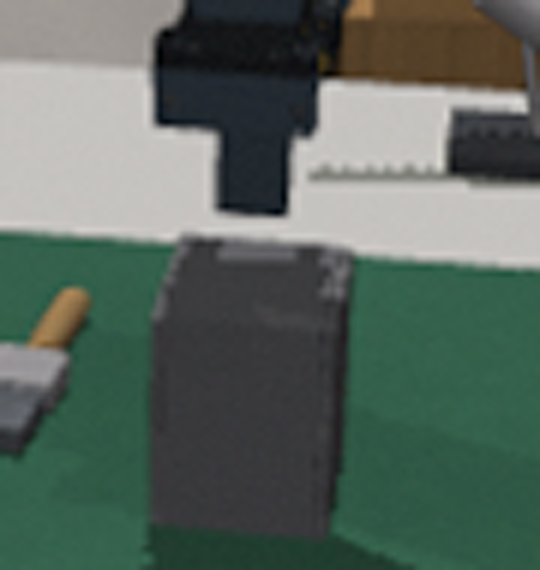

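The fingertip shows at px (292,140), about 8 px above where it was predicted, so it is either above or behind the cup's top. I'll work out which.

```bash
python3 - <<'E'
from h import *
p=viewer.grab_frame('side')
for z in (100,120,135,146,160): print(z,atz(p,(292,140.3),z))
f=lambda c:np.array(c)/6.+[250,105]
print('top back/front edge',atz(p,f((265,241)),120),atz(p,f((245,322)),120),'foot',atz(p,f((240,532)),0))
s=sensors.state(); print(s['ee_pos'])
# finger bar root/palm bottom edge
print(proj(p,[[578,-240,200],[578,-253,120],[578,-227,120]]))
E
```

```text
100 [ 586.5235758 -336.590824   100.       ]
120 [ 582.43220401 -296.24393458  120.        ]
135 [ 579.36367516 -265.98376751  135.        ]
146 [ 577.11342068 -243.79297833  146.        ]
160 [ 574.24946043 -215.55015574  160.        ]
top back/front edge [ 572.08725291 -264.09508712  120.        ] [ 572.07904803 -176.91961102  120.        ] foot [ 571.27824496 -176.2163066     0.        ]
[ 578.00698126 -241.0131422   133.57570824]
[[292.05375558 124.20100271]
 [291.8206716  146.66651463]
 [290.81984752 150.59220702]]
```

```bash
python3 - <<'E'
from h import *
p=viewer.grab_frame('side')
Rs=R.from_euler('z',17.35,degrees=True)
for d in (-59,-45.6,45.6,59): print('start tip',d,proj(p,[[171.3,-548.3,184]]+Rs.apply([0,d,0])))
q=viewer.grab_frame('top')
B=[[x,y,z] for z in(200,) for x in(540,616) for y in(-329,-151)]
print('body top',(proj(q,B)-[190,130])*2+[360,0])
print('body side',(proj(p,B)-[250,105])*6)
E
python3 -c "
import cv2
a=cv2.imread('pics/side0.png')[40:110,390:480]
b=cv2.imread('pics/c2.png')[130:260,560:780]
a=cv2.resize(a,None,fx=4.2,fy=4.2);b=cv2.resize(b,None,fx=294/130,fy=294/130)
import numpy as np;cv2.imwrite('pics/c4.png',np.hstack([a[:294],b[:294]])[:,:800])"
```

```text
start tip -59 [[414.24589936  93.37127846]]
start tip -45.6 [[415.81229687  94.74671862]]
start tip 45.6 [[427.05932601 104.64788604]]
start tip 59 [[428.80309894 106.18698736]]
body top [[828.42824561 235.67504656]
 [637.97656402 233.677256  ]
 [827.29680455 154.7378607 ]
 [637.86366935 153.22142427]]
body side [[346.08371635  48.78128145]
 [312.66307915 200.314127  ]
 [198.66602749  39.66725535]
 [148.40803328 188.9160356 ]]
```

View pics/c4.png

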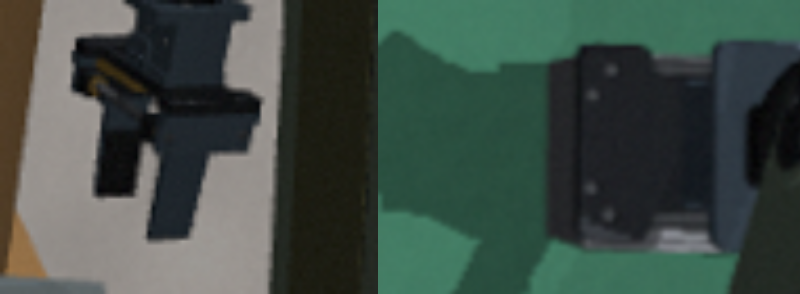

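The whole gripper sits about 28 mm higher than the stated tool frame predicts, both in the start picture and now. That explains passing over the cup without touching it. I'll back off, go lower and push again.

>>> {"method": "step_arm", "body": {"plan": [0, 2, 0, 0, 0, 0, 0, 2.2, 0, 0, 0, 0, 0, 2.2, 0, 0, 0, 0, -0.4, 0, 1.5, 0, 0, 0, 0, 0, 2, 0, 0, 0]}}

```text
time_s: 5.3
ee_pos: [573.6, -307.0, 100.1]
ee_rot: [179.9, -0.2, -1.2]
force: [-0.5, 1.0, -0.8]
gripper_width: 0.7
gripper_force: 0.0
```

>>> {"method": "step_arm", "body": {"plan": [0, 0, 1.8, 0, 0, 0, 0, -1, 0, 0, 0, 0, 0, -0.4, 0, 0, 0, 0, 0, -0.4, 0, 0, 0, 0, 0, -0.3, 0, 0, 0, 0]}}

```text
time_s: 5.72
ee_pos: [574.3, -283.3, 82.3]
ee_rot: [179.9, -0.1, -1.0]
force: [0.0, 0.3, 0.6]
gripper_width: 0.8
gripper_force: 0.0
```

>>> {"method": "step_arm", "body": {"plan": [0, -0.3, 0, 0, 0, 0, 0, -0.3, 0, 0, 0, 0, 0, -0.3, 0, 0, 0, 0]}}

```text
time_s: 5.97
ee_pos: [574.1, -275.2, 81.8]
ee_rot: [179.9, -0.1, -1.0]
force: [0.7, -2.8, 2.4]
gripper_width: 0.6
gripper_force: 1.5
```

>>> {"method": "step_arm", "body": {"plan": [0, -0.3, 0, 0, 0, 0, 0, -0.3, 0, 0, 0, 0, 0, -0.3, 0, 0, 0, 0]}}

```text
time_s: 6.22
ee_pos: [573.9, -266.0, 81.2]
ee_rot: [179.9, -0.0, -1.0]
force: [0.5, -3.1, 2.9]
gripper_width: 0.5
gripper_force: 1.5
```

```bash
cat > t.py <<'E'
from h import *
s=sensors.state(); print(s['ee_pos'].round(1),s['ee_rot'].round(1),s['force'].round(1),s['qpos'].round(1))
for n in ('side','top'):
    p=viewer.grab_frame(n)
    for k,z in(('cup',0),('cup_centre',60)):
        for d in viewer.pinpoint(k,p)[:1]: print(n,k,round(d['score'],2),np.round(d['location'],1),atz(p,d['location'],z).round(1))
E
python3 t.py
```

```text
[ 573.9 -266.    81.2] [179.9  -0.   -1. ] [ 0.5 -3.1  2.9] [-25.9  28.5  91.2  -0.   60.2  65.2]
side cup 0.6 [287.8 185.5] [ 583.6 -221.8    0. ]
side cup_centre 0.6 [292.5 171. ] [ 569.3 -210.3   60. ]
top cup 0.67 [345.3 227. ] [ 576.2 -217.8    0. ]
```

Contact: −3 N in y with friction upward, so the cup is tipping. I'll follow the arc.

>>> {"method": "step_arm", "body": {"plan": [0, -0.4, -0.5, 0, 0, 0, 0, -0.4, -0.5, 0, 0, 0, 0, -0.4, -0.4, 0, 0, 0, 0, -0.4, -0.2, 0, 0, 0, 0, -0.4, -0.2, 0, 0, 0]}}

```text
time_s: 6.93
ee_pos: [574.1, -245.4, 99.5]
ee_rot: [180.0, -0.0, -1.0]
force: [-0.1, -1.5, 2.9]
gripper_width: 0.2
gripper_force: 0.9
```

>>> {"method": "step_arm", "body": {"plan": [0, -0.4, -0.2, 0, 0, 0, 0, -0.4, -0.2, 0, 0, 0, 0, -0.4, -0.2, 0, 0, 0, 0, -0.4, -0.2, 0, 0, 0]}}

```text
time_s: 7.27
ee_pos: [574.2, -229.0, 106.7]
ee_rot: [-180.0, 0.0, -1.0]
force: [0.3, 0.5, -0.6]
gripper_width: 0.4
gripper_force: 0.1
```

```bash
python3 t.py; python3 s.py d1
```

```text
[ 574.2 -229.   106.7] [-180.    0.   -1.] [ 0.3  0.5 -0.6] [-22.8  26.   91.4   0.   62.6  68.2]
side cup 0.69 [291.9 178.8] [ 575.7 -264.1    0. ]
side cup_centre 0.7 [289.8 171.8] [ 576.8 -204.2   60. ]
[ 574.26047933 -229.90917544  106.55916711] [-1.79998948e+02  9.87259800e-03 -1.05756385e+00] [ 0.55711037  0.17113027 -0.79231652] [-2.28827664e+01  2.60650292e+01  9.13691846e+01 -3.03454758e-03
  6.25753424e+01  6.81761954e+01]
```

View pics/d1.png

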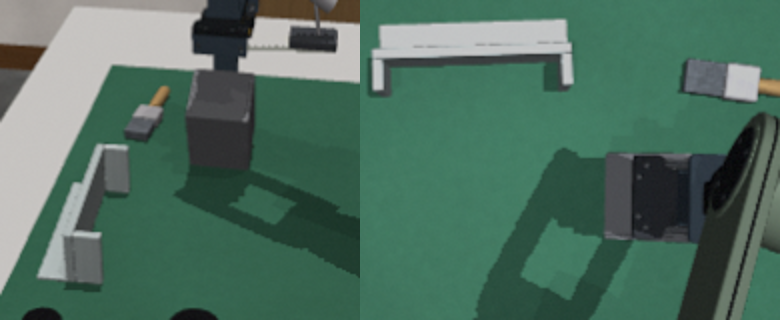

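The cup is tilted about 22° and leaning on the finger: its left top edge has moved to crop col 605 from 650. Carrying on.

>>> {"method": "step_arm", "body": {"plan": [0, -0.4, -0.2, 0, 0, 0, 0, -0.4, -0.1, 0, 0, 0, 0, -0.4, -0.1, 0, 0, 0, 0, -0.3, -0.1, 0, 0, 0, 0, -0.3, -0.1, 0, 0, 0]}}

```text
time_s: 8.08
ee_pos: [574.6, -211.2, 112.9]
ee_rot: [-180.0, -0.0, -1.0]
force: [-0.8, -0.2, -0.5]
gripper_width: 0.5
gripper_force: 0.0
```

>>> {"method": "step_arm", "body": {"plan": [0, -0.3, -0.1, 0, 0, 0, 0, -0.3, -0.1, 0, 0, 0, 0, -0.3, 0, 0, 0, 0, 0, -0.3, 0, 0, 0, 0]}}

```text
time_s: 8.42
ee_pos: [574.9, -199.4, 114.8]
ee_rot: [180.0, -0.0, -1.0]
force: [-0.3, 0.2, -0.6]
gripper_width: 0.5
gripper_force: 0.0
```

```bash
python3 t.py
```

```text
[ 574.9 -199.4  114.8] [180.  -0.  -1.] [-0.3  0.2 -0.6] [-20.2  24.8  92.2  -0.   63.   70.8]
side cup 0.66 [290.1 179.1] [ 581.1 -261.3    0. ]
side cup_centre 0.64 [291.9 172. ] [ 570.4 -204.    60. ]
top cup 0.74 [384.7 171.8] [ 705.8 -309.9    0. ]
```

```bash
python3 - <<'E'
from h import *
p=viewer.grab_frame('side'); q=viewer.grab_frame('top')
a=cv2.resize(p['img'][105:205,245:340],(400,421),interpolation=cv2.INTER_CUBIC)
b=cv2.resize(q['img'][180:280,290:385],(400,421),interpolation=cv2.INTER_CUBIC)
save({'img':np.hstack([a,b])},'d2')
E
```

```text
(no output)
```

View pics/d2.png

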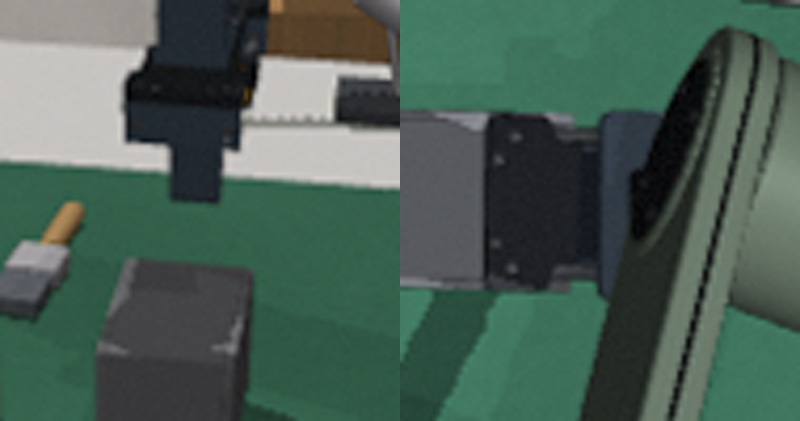

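The cup has gone over onto its side. The side crop shows the closed end facing the camera, with the front top edge at row 352 and the mouth's back edge at row 262. The finger is clear above it.

```bash
cat > u.py <<'E'
from h import *
p=viewer.grab_frame('side'); q=viewer.grab_frame('top')
f=lambda c:np.array(c)/4.21+[245,105]
for c in((100,345),(240,352),(130,260),(252,270)): print(c,atz(p,f(c),90).round(1))
# grey segmentation extents
for n,im in(('side',p),('top',q)):
    h=cv2.cvtColor(im['img'],cv2.COLOR_RGB2HSV); g=((h[...,1]<50)&(h[...,2]<130)).astype(np.uint8)
    nn,l,st,ce=cv2.connectedComponentsWithStats(g)
    for i in range(1,nn):
        if 150<st[i,4]<20000: print(n,st[i],ce[i].round())
g=lambda c:np.array(c)/4.21+[290-95,180]
for r in (115,290): print('top edge row',atz(q,g((480,r)),90).round(1))
E
python3 u.py
```

```text
(100, 345) [618.5 -61.7  90. ]
(240, 352) [527.8 -67.6  90. ]
(130, 260) [ 615.3 -175.6   90. ]
(252, 270) [ 530.  -175.1   90. ]
side [ 269    0  144  132 4920] [319.  38.]
side [ 421    0   91  286 5563] [471. 182.]
side [ 473    0   39  153 2207] [497.  59.]
side [323  98  26  38 443] [337. 123.]
side [ 363  104   55   39 1774] [391. 124.]
side [ 111  144   85   99 1664] [157. 189.]
side [242 163  20  17 165] [251. 173.]
side [ 268  167   38   51 1627] [286. 192.]
side [217 184  28  42 527] [232. 202.]
side [209 228  23  24 423] [221. 240.]
side [191 264  19  17 188] [201. 271.]
side [265 265  25  31 545] [277. 280.]
side [  11  277   90  107 2464] [ 59. 335.]
side [120 370  89  14 623] [153. 379.]
top [270   0  26  23 245] [282.  11.]
top [441   4  19  19 153] [450.  14.]
top [ 436   11   76   59 2259] [485.  46.]
top [  77   15  116   54 2541] [138.  48.]
top [   0  131   24   71 1171] [ 10. 164.]
top [122 151  20  20 285] [131. 160.]
top [197 157  99  21 448] [244. 162.]
top [351 160  35  21 362] [363. 169.]
top [  316   187   138   197 15393] [386. 298.]
top [ 276  205   61   44 2121] [303. 227.]
top [138 223  29  25 570] [152. 235.]
top edge row [ 618.2 -124.4   90. ]
top edge row [ 529.7 -124.5   90. ]
```

>>> {"method": "step_arm", "body": {"plan": [0, 2, -2, 0, 0, 0, 0, 3, -2.5, 0, 0, 0, 0, 3, -2.5, 0, 0, 0, 0, 2, -1, 0.1, 0, 0, 0, 0, 0, 0.12, 0, 0], "hand": 3}}

```text
time_s: 9.33
ee_pos: [574.9, -302.5, 199.7]
ee_rot: [-167.5, -0.5, -1.0]
force: [0.5, 1.5, -1.1]
gripper_width: 29.1
gripper_force: 0.0
```

>>> {"method": "step_arm", "body": {"plan": [0, 0, 0, 0.12, 0, 0, 0, 0, 0, 0.12, 0, 0, 0, 0, 0, 0.12, 0, 0, 0, 0, 0, 0.12, 0, 0, 0, 0, 0, 0.12, 0, 0]}}

```text
time_s: 9.75
ee_pos: [573.1, -301.0, 195.5]
ee_rot: [-132.8, -0.1, -1.1]
force: [0.4, 0.4, 0.5]
gripper_width: 29.9
gripper_force: 0.0
```

>>> {"method": "step_arm", "body": {"plan": [0, 0, 0, 0.12, 0, 0, 0, 0, 0, 0.12, 0, 0, 0, 0, 0, 0.12, 0, 0, 0, 0, 0, 0.12, 0, 0, 0, 0, 0, 0, 0, 0]}}

```text
time_s: 10.17
ee_pos: [571.8, -300.9, 187.3]
ee_rot: [-105.0, 0.6, -1.2]
force: [-0.4, 0.6, -1.4]
gripper_width: 30.2
gripper_force: 0.0
```

```bash
python3 t.py
```

```text
[ 571.8 -300.9  187.3] [-105.     0.6   -1.2] [-0.4  0.6 -1.4] [-49.3  55.3  59.7  50.1 123.   46.6]
side cup 0.85 [287.8 180.8] [ 587.1 -249.8    0. ]
side cup_centre 0.86 [285.5 189.9] [ 576.7 -101.    60. ]
```

```bash
python3 - <<'E'
from h import *
p=viewer.grab_frame('side'); s=sensors.state(); Rt=R.from_euler('xyz',s['ee_rot'],degrees=True)
h=cv2.cvtColor(p['img'],cv2.COLOR_RGB2HSV)
def ch(x):
    if x[2]<25:return '#'
    if 55<x[0]<90 and x[1]>80:return '.'
    if 90<=x[0]<125 and x[1]>60:return 'b'
    if x[1]<60 and x[2]>110:return 'w'
    return 'o'
for r in range(95,185): print(r,''.join(ch(h[r,c]) for c in range(262,322)))
for nm,o in(('claimed',[0,0,0]),):
  for t in(14,-14):
    for y in(-28.5,-15,15,28.5):
        for x in(-16,16): print(t,y,x,proj(p,s['ee_pos']+Rt.apply([x,y,t])).round(1), proj(p,s['ee_pos']+[0,0,28]+Rt.apply([x,y,t])).round(1))
E
```

```text
95 wwwwwwwwwwwwwwwwwwwwwwwwwwwwoowoobbbbbbbbbbooooobooooooo####
96 wwwwwwwwwwwwwwwwwwwwwwwwwwwwoooobbbbbbbbbbbooooobooooooooo##
97 wwwwwwwwwwwwwwwwwwwwwwwwwwwwoooobbbbbbbbbbo#ooooboooooooooo#
98 wwwwwwwwwwwwwwwwwwwwwwwwwwwoooobbbbbbbbbbbb#oooooooooooooooo
99 wwwwwwwwwwwwwwwwwwwwwwwwwwwooobbbbbbbbbbbboooooooooooooooooo
100 wwwwwwwwwwwwwwwwwwwwwwwwwwooooobbbbbbbbbbbb##ooooooooooooooo
101 wwwwwwwwwwwwwwwwwwwwwwwwwwooooobbbbbbbbbbbb##ooooooooooooooo
102 wwwwwwwwwwwwwwwwwwwwwwwwwwo###bbbbbbbbbbbbooo#oooooooooooooo
103 wwwwwwwwwwwwwwwwwwwwwwwwwwo###bbbbbbbbbbbbbbb#####oooooooooo
104 wwwwwwwwwwwwwwwwwwwwwwwwwwo##bbbbbbbbbbbbbbbb#####oooooooooo
105 wwwwwwwwwwwwwwwwwwwwwwwwwwo##bbbbbbbbbbbbbbbb#####oooooooooo
106 wwwwwwwwwwwwwwwwwwwwwwwwwwwo#bbbbbbbbbbbbbbbb#####oooooooooo
107 wwwwwwwwwwwwwwwwwwwwwwwwwwwwobbbbbbbbbbbbbbbb#####oooooooooo
108 wwwwwwwwwwwwwwwwwwwwwwwwwwwwobbbbbbbbbbbbobbb#oo###ooooooooo
109 wwwwwwwwwwwwwwwwwwwwwwwwwwwwoo#obobbbbbbbobb##ooo#oooooooooo
110 wwwwwwwwwwwwwwwwwwwwwwwwwwwwooo##########obbbboooboooooooooo
111 wwwwwwwwwwwwwwwwwwwwwwwwwwwwoooo#########obbbboooboooooooooo

[... 4738 characters left out ...]
......
14 -28.5 -16 [[300.5 113. ]] [[300.9 104.1]]
14 -28.5 16 [[289.8 112.2]] [[290.  103.3]]
14 -15 -16 [[300.5 116.5]] [[300.8 107.8]]
14 -15 16 [[289.9 115.8]] [[290.1 107. ]]
14 15 -16 [[300.4 124.3]] [[300.8 115.7]]
14 15 16 [[289.9 123.5]] [[290.2 115. ]]
14 28.5 -16 [[300.4 127.7]] [[300.7 119.2]]
14 28.5 16 [[290.  126.9]] [[290.2 118.5]]
-14 -28.5 -16 [[301.7 107.1]] [[302.   98.3]]
-14 -28.5 16 [[291.1 106.4]] [[291.3  97.6]]
-14 -15 -16 [[301.6 110.7]] [[302. 102.]]
-14 -15 16 [[291.1 109.9]] [[291.4 101.2]]
-14 15 -16 [[301.6 118.4]] [[301.9 109.9]]
-14 15 16 [[291.2 117.7]] [[291.4 109.2]]
-14 28.5 -16 [[301.5 121.8]] [[301.9 113.4]]
-14 28.5 16 [[291.2 121.1]] [[291.5 112.7]]
```

```bash
python3 - <<'E'
from h import *
p=viewer.grab_frame('top'); s=sensors.state(); Rt=R.from_euler('xyz',s['ee_rot'],degrees=True)
h=cv2.cvtColor(p['img'],cv2.COLOR_RGB2HSV)
def ch(x):
    if x[2]<25:return '#'
    if 55<x[0]<90 and x[1]>80:return '.'
    if 90<=x[0]<125 and x[1]>60:return 'b'
    if x[1]<60 and x[2]>110:return 'w'
    return 'o'
for r in range(204,254,2): print(r,''.join(ch(h[r,c]) for c in range(270,420)))
for t in(14,-14):
    for y in(-28.5,-15,28.5):
        for x in(-16,16): print(t,y,x,proj(p,s['ee_pos']+Rt.apply([x,y,t])).round(1), proj(p,s['ee_pos']+[0,0,28]+Rt.apply([x,y,t])).round(1))
for X in([618,-58,90],[529,-58,90],[618,-178,90],[529,-178,90]):print(X,proj(p,X).round(1))
E
```

```text
204 ......................................................................................................................................................
206 .......owwwwwwwwwwwwwooooooooooooooooooooooooooooooo..................................................................................................
208 .......owwwwwwwooowwwwwowwwwwwwwwwwwwwwwwwwwwwwwwwwwwwwwwwwwwwww......................................................................................
210 .......owwwwwwwwwwwwwwwwwwwwwwwwwwwwwwwwwwwwwwwwwwwwwwwwwwwwwwww......................................................................................
212 .......owwwwwwwwwwwwwwwwwwwwwwwwwwwwwwwwwwwwwwwwwwwwwwwwwwwwwwww......................................................................................
214 .......owwwwwwwwwwwwwwwwwwwwwwwwwwwwwwwwwwwwwwwwwwwwwwwwwwwwwwww......................................................................................
216 ......oowwwwwwwwwwwwwwwwwwwwwwwwwwwwwwwwwwwwwwwwwwwwwwwwwwwwwwww......................................................................................
218 ......oowww
[... 2728 characters left out ...]
..............................................
14 -28.5 -16 [[399.9 238.5]] [[404.6 239. ]]
14 -28.5 16 [[400.  221.1]] [[404.7 221. ]]
14 -15 -16 [[399.7 238.3]] [[404.4 238.8]]
14 -15 16 [[399.9 221.1]] [[404.5 221.1]]
14 28.5 -16 [[399.4 237.7]] [[403.8 238.2]]
14 28.5 16 [[399.5 221.3]] [[403.9 221.3]]
-14 -28.5 -16 [[416.1 239.1]] [[421.4 239.6]]
-14 -28.5 16 [[416.2 221.5]] [[421.5 221.4]]
-14 -15 -16 [[415.7 238.8]] [[421.  239.4]]
-14 -15 16 [[415.8 221.5]] [[421.  221.5]]
-14 28.5 -16 [[414.6 238.2]] [[419.6 238.7]]
-14 28.5 16 [[414.7 221.7]] [[419.7 221.6]]
[618, -58, 90] [[278.  207.2]]
[529, -58, 90] [[277.7 248.9]]
[618, -178, 90] [[334.1 207.6]]
[529, -178, 90] [[334.2 249.5]]
```

In the top view the fingertip edge is at col ~415. That fits fingertips about 14 mm *behind* the reported TCP along the tool axis, so I'll use that offset. The cup lies at y −178 (mouth) to −57, x ≈ 573.5. I'll move the fingers to straddle the upper mouth wall.

>>> {"method": "step_arm", "body": {"plan": [0.03, 1.8, 1.5, 0, 0, 0, 0.03, 1.8, 1.5, 0, 0, 0, 0.03, 1.8, 1.5, 0, 0, 0, 0.03, 1.8, 1.5, 0, 0, 0, 0.03, 1.7, 1.5, 0, 0, 0]}}

```text
time_s: 10.98
ee_pos: [575.6, -250.8, 89.1]
ee_rot: [-105.7, -0.1, -1.0]
force: [0.3, 0.1, -0.1]
gripper_width: 29.9
gripper_force: 0.0
```

>>> {"method": "step_arm", "body": {"plan": [0, 0, 0, 0, 0, 0, 0, -0.4, 1.5, 0, 0, 0, 0, -0.4, 1.5, 0, 0, 0, 0, -0.4, 1.5, 0, 0, 0, 0, -0.1, 0.4, 0, 0, 0]}}

```text
time_s: 11.4
ee_pos: [576.7, -199.4, 90.5]
ee_rot: [-105.6, -0.1, -0.9]
force: [1.2, 0.5, -0.3]
gripper_width: 30.2
gripper_force: 0.0
```

```bash
cat > v.py <<'E'
from h import *
import sys
T=np.array([float(x) for x in sys.argv[1:4]])
s=sensors.state(); Rt=R.from_euler('xyz',s['ee_rot'],degrees=True)
print('tcp',s['ee_pos'].round(1),s['ee_rot'].round(1),'tip',(s['ee_pos']+Rt.apply([0,0,-14])).round(1),'F',s['force'].round(1),'q',s['qpos'].round(0))
print('to tip target, tool cm',(Rt.inv().apply(T-s['ee_pos']-Rt.apply([0,0,-14]))/10).round(2))
E
python3 v.py 573.5 -158 85
```

```text
tcp [ 576.7 -199.4   90.5] [-1.056e+02 -1.000e-01 -9.000e-01] tip [ 576.4 -212.9   94.3] F [ 1.2  0.5 -0.3] q [-44.  55.  76.  48. 109.  35.]
to tip target, tool cm [-0.39 -0.58  5.53]
```

>>> {"method": "step_arm", "body": {"plan": [-0.3, 0.6, 0.2, 0, 0, 0, 0, -0.3, 1.4, 0, 0, 0, 0, -0.3, 1.3, 0, 0, 0, 0, -0.3, 1.3, 0, 0, 0, 0, -0.3, 1.2, 0, 0, 0]}}

```text
time_s: 11.82
ee_pos: [574.5, -147.5, 79.8]
ee_rot: [-105.6, -0.1, -1.1]
force: [0.3, -0.1, -0.6]
gripper_width: 29.8
gripper_force: 0.0
```

```bash
python3 v.py 573.5 -158 85; python3 - <<'E'
from h import *
p=viewer.grab_frame('side');q=viewer.grab_frame('top')
a=cv2.resize(p['img'][95:220,240:345],(400,476),interpolation=cv2.INTER_CUBIC)
b=cv2.resize(q['img'][185:275,265:385],(400,300),interpolation=cv2.INTER_CUBIC)
c=np.zeros((476,800,3),np.uint8); c[:,:400]=a; c[:300,400:]=b
save({'img':c},'e1')
E
```

```text
tcp [ 574.5 -147.5   79.8] [-1.056e+02 -1.000e-01 -1.100e+00] tip [ 574.2 -161.    83.6] F [ 0.3 -0.1 -0.6] q [-41.  54.  83.  49. 104.  33.]
to tip target, tool cm [-0.08 -0.22  0.25]
```

View pics/e1.png

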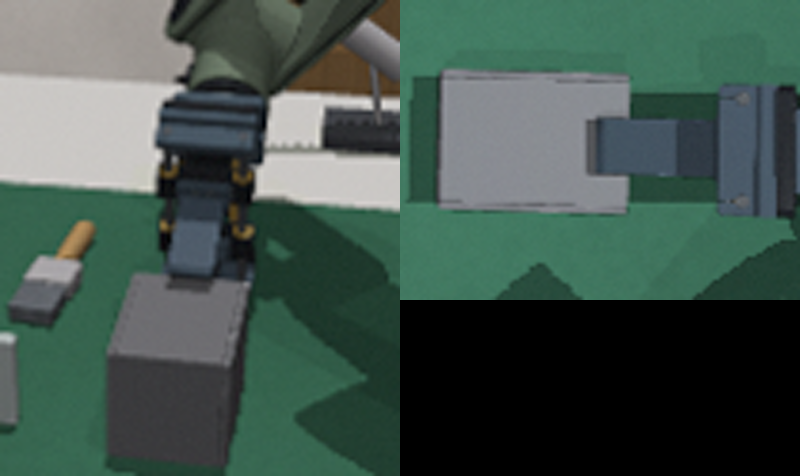

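This was the 10th and last permitted view. The upper finger overlaps the mouth end by about 20 mm (top crop cols 597–630) and is near the cup's middle; the lower finger is inside the mouth. Next I narrow the jaws loosely around the wall and lift.

>>> {"method": "step_arm", "body": {"plan": [0, 0, 0, 0, 0, 0, 0, 0, 0, 0, 0, 0, 0, 0, 0, 0, 0, 0], "hand": 1.6, "newtons": 5}}

```text
time_s: 12.17
ee_pos: [574.5, -147.9, 79.6]
ee_rot: [-105.6, -0.0, -1.1]
force: [-1.1, -0.1, 0.2]
gripper_width: 16.2
gripper_force: 0.0
```

>>> {"method": "step_arm", "body": {"plan": [0, -0.4, 0.1, 0, 0, 0, 0, -0.4, 0.2, 0, 0, 0, 0, -0.5, 0.3, 0, 0, 0, 0, -0.5, 0.3, 0, 0, 0]}}

```text
time_s: 12.5
ee_pos: [574.6, -133.3, 95.0]
ee_rot: [-105.5, -0.0, -1.1]
force: [-0.1, -1.0, 0.0]
gripper_width: 15.8
gripper_force: 0.4
```

>>> {"method": "step_arm", "body": {"plan": [0, -0.5, 0.3, 0, 0, 0, 0, -0.5, 0.3, 0, 0, 0, 0, -0.5, 0.3, 0, 0, 0]}}

```text
time_s: 12.75
ee_pos: [574.8, -120.2, 107.2]
ee_rot: [-105.5, -0.0, -1.0]
force: [1.0, -0.3, 0.4]
gripper_width: 16.1
gripper_force: 0.4
```

```bash
python3 v.py 573.5 -132 112; python3 u.py | grep side; cat > w.py <<'E'
from h import *
p=viewer.grab_frame('side');h=cv2.cvtColor(p['img'],cv2.COLOR_RGB2HSV)
def ch(x):
    if 55<x[0]<90 and x[1]>80:return '.'
    return '#' if x[2]<40 else 'o' if x[2]<85 else 'w'
import sys
r0,r1,c0,c1=map(int,sys.argv[1:5])
for r in range(r0,r1,2): print(r,''.join(ch(h[r,c]) for c in range(c0,c1)))
E
python3 w.py 140 224 255 325
```

```text
tcp [ 574.8 -120.2  107.2] [-105.5   -0.    -1. ] tip [ 574.5 -133.7  111. ] F [ 1.  -0.3  0.4] q [-40.  50.  85.  51. 103.  34.]
to tip target, tool cm [-0.11 -0.14  0.14]
side [  281     0   231   282 17355] [413. 127.]
side [154 144  42  35 622] [175. 160.]
side [ 267  153   39   65 1774] [286. 189.]
side [242 163  20  17 161] [251. 173.]
side [140 179  32  23 281] [158. 189.]
side [217 184  28  42 523] [232. 202.]
side [109 199  39  43 165] [134. 214.]
side [210 228  21  24 420] [221. 240.]
side [192 264  19  18 197] [201. 271.]
side [265 265  25  30 561] [277. 280.]
side [  11  280   90  104 1712] [ 62. 329.]
side [ 24 371  27  13 185] [ 37. 379.]
side [120 370  89  14 627] [153. 379.]
140 wwwwwwwwwwwwwwwwwwwwwwwww#####ooooooooooo#####oowo#wwwwwwwwwwwwwwwwwww
142 wwwwwwwwwwwwwwwwwwwwwwwww#####ooooooooooooooo######wwwwwwwwwwwwwwwwwww
144 .wwwwwwwwwwwwwwwwwwwwwwwwoo####ooooooooooooo#######wwwwwwwwwwwwwwwwwww
146 ..........................oo#ooooooooooooooo#oo##owwwwwwwwwwwwwwwwwwww
148 .........................owo#oooooooooooooo##ooo#oo......wwwwwwwwwwwww
150 .....................
[... 2049 characters left out ...]
#o.......................
206 .............oooooooooooooooooooooooooooooooo#........................
208 ............oooooooooooooooooooooooooooooooooo........................
210 .............ooooooooooooooooooooooooooooooooo........................
212 .............oooooooooooooooooooooooooooooooo.........................
214 ..............ooooooooooooooooooooooooooooooo.........................
216 .............................oooooooooooooooo.........................
218 ......................................................................
220 ......................................................................
222 ......................................................................
```

The cup is tilting (front edge at row 193, mouth edge at row 164). Now I rotate about the resting edge.

>>> {"method": "step_arm", "body": {"plan": [0, -0.5, 0.54, -0.06, 0, 0, 0, -0.5, 0.54, -0.06, 0, 0, 0, -0.5, 0.54, -0.06, 0, 0, 0, -0.5, 0.54, -0.06, 0, 0, 0, -0.5, 0.54, -0.06, 0, 0]}}

```text
time_s: 13.32
ee_pos: [575.3, -86.5, 119.4]
ee_rot: [-122.9, 0.0, -1.1]
force: [-1.0, 0.8, -0.6]
gripper_width: 15.8
gripper_force: 0.3
```

>>> {"method": "step_arm", "body": {"plan": [0, -0.5, 0.54, -0.06, 0, 0, 0, -0.5, 0.54, -0.06, 0, 0, 0, -0.5, 0.54, -0.06, 0, 0, 0, -0.5, 0.54, -0.06, 0, 0]}}

```text
time_s: 13.65
ee_pos: [575.9, -57.1, 122.3]
ee_rot: [-136.6, -0.0, -1.1]
force: [-0.8, -0.1, -0.7]
gripper_width: 16.1
gripper_force: 0.1
```

```bash
python3 - <<'E'
from h import *
s=sensors.state();Rt=R.from_euler('xyz',s['ee_rot'],degrees=True)
tau=-s['ee_rot'][0]-90; print('tilt',tau,s['ee_pos'],s['force'],s['qpos'].round())
print('pivot via tool',s['ee_pos']+Rt.apply([0,87.5,86]))
E
python3 w.py 130 224 255 325
```

```text
tilt 46.60897419533356 [575.91076099 -57.05948072 122.29557022] [-0.76258227 -0.09248115 -0.73777718] [-29.  33.  93.  38.  81.  47.]
pivot via tool [ 5.75875571e+02 -6.15645696e+01 -3.09294842e-01]
130 wwwwwwwwwwwwwwwwwwoooooooooooooooooooooooooooowwwwwwwwwwwwwwwwwwwwwwww
132 wwwwwwwwwwwwwwwwwwooowwooowwwwwoowwwoooowooooowwwwwwwwwwwwwwwwwwwwwwww
134 wwwwwwwwwwwwwwwwwwooowwwwwwwwwwwwwwoowwwwooowoowwwwwwwwwwwwwwwwwwwwwww
136 wwwwwwwwwwwwwwwwwwwwoo#oo##ooooooooooooooooooooowwwwwwwwwwwwwwwwwwwwww
138 wwwwwwwwwwwwwwwwwwwoooooo################ooo#wwowwwwwwwwwwwwwwwwwwwwww
140 wwwwwwwwwwwwwwwwwwww#####oooooooooo#######ooooo###wwwwwwwwwwwwwwwwwwww
142 wwwwwwwwwwwwwwwwwwwwwoowooooooooooooooooo#########wwwwwwwwwwwwwwwwwwww
144 .wwwwwwwwwwwwwwwwwwwwo####ooooooooooo##o###owwwo##wwwwwwwwwwwwwwwwwwww
146 ........................##oooooooooooooooo#######owwwwwwwwwwwwwwwwwwww
148 ........................oooooooooooooooooooo####oo.......wwwwwwwwwwwww
150 ........................ooooooooooooooooooooooooo.....................
152 .........................oooooooooooooooooooooooo.....................
1
[... 1923 characters left out ...]
o........................
206 .........wwwwwwwwwwwwwwwwwwwwwwwwwwwwwwwwwwo#o........................
208 ..........ooooooooooooooowwwwwwwwwwwwwwwwwoo#o........................
210 ...........oooo#o#ooooooo######oooooooooooo#o.........................
212 ............ooooo##ooo##ooooooooooooooo#ooooo.........................
214 .............oooooooooooooo#ooooooooooooo#ooo.........................
216 ..............................oooooooooooo#oo.........................
218 ......................................................................
220 ......................................................................
222 ......................................................................
```

It's tilted about 45° and the pivot edge is still on the bench. Continuing.

>>> {"method": "step_arm", "body": {"plan": [0, -0.5, 0.54, -0.06, 0, 0, 0, -0.5, 0.54, -0.06, 0, 0, 0, -0.5, 0.54, -0.06, 0, 0, 0, -0.5, 0.54, -0.06, 0, 0, 0, -0.5, 0.54, -0.06, 0, 0]}}

```text
time_s: 14.12
ee_pos: [576.5, -20.9, 115.4]
ee_rot: [-153.7, 0.0, -1.1]
force: [-0.4, -0.2, 0.7]
gripper_width: 15.9
gripper_force: 0.2
```

>>> {"method": "step_arm", "body": {"plan": [0, -0.42, 0.45, -0.05, 0, 0, 0, -0.42, 0.45, -0.05, 0, 0, 0, -0.42, 0.45, -0.05, 0, 0, 0, -0.42, 0.45, -0.05, 0, 0, 0, -0.42, 0.45, -0.05, 0, 0]}}

```text
time_s: 14.53
ee_pos: [577.0, 7.0, 101.8]
ee_rot: [-168.0, 0.0, -1.1]
force: [-0.5, 1.1, 1.5]
gripper_width: 16.1
gripper_force: 0.8
```

>>> {"method": "step_arm", "body": {"plan": [0, -0.42, 0.45, -0.05, 0, 0, 0, -0.42, 0.45, -0.05, 0, 0, 0, -0.42, 0.45, -0.05, 0, 0, 0, -0.4, 0.4, -0.04, 0, 0, 0, 0, 0, 0, 0, 0]}}

```text
time_s: 14.95
ee_pos: [576.6, 27.2, 85.6]
ee_rot: [-178.8, 0.2, -0.9]
force: [-0.2, 0.1, -0.2]
gripper_width: 15.7
gripper_force: 0.0
```

```bash
python3 - <<'E'
from h import *
s=sensors.state();Rt=R.from_euler('xyz',s['ee_rot'],degrees=True)
tau=-s['ee_rot'][0]-90; print('tilt',tau,s['ee_pos'],s['force'],s['gripper_force'],s['qpos'].round())
print('pivot via tool',s['ee_pos']+Rt.apply([0,87.5,86]))
E
python3 w.py 150 240 245 325; python3 t.py
```

```text
tilt 88.83517102268203 [576.55333772  27.21884418  85.60862499] [-0.16744893  0.12783868 -0.16503457] 0.0 [ 1. 24. 99.  1. 58. 91.]
pivot via tool [574.96246985 -58.50045764  -2.15196089]
150 .................ooooooooooooooooooooooooooooooooo#####.........................
152 ........................ooooooooooooooooooooooooo######.........................
154 ..............wwwwww....oooooooooooooooooo#########oooo.........................
156 .............wwwwwww...oooooooooooooooooooo##oo##ooooo..........................
158 ...........wwwwwwwo.....oooooooooooooooooooooo##oooooo..........................
160 ..........wwwwwwwo.....ooooooooooooooooooooooo##oooooo..........................
162 .....wwwwwwwwwwoo.....ooooooooooooooooooooooo###oooooo..........................
164 ...wwwwwwwwwwwwww.....#oooooooooooooooooooooo#####o#............................
166 ..wwwwwwwwwwwwwwo....ooooooooooooooooooooooo########............................
168 .wwwwwwwwwwwwwwow....oooooooooooooooooooooo##owoowo#............................
170 wwwwwwwwwwwwwooo...o##########ooooooooooooo##ooooooo......
[... 2511 characters left out ...]
ooooooooooooooooooooooooooooooooo............................
232 .................oooooooooooooooooooooooooooooooooo.............................
234 ........................ooooooooooooooooooooooooooo.............................
236 .........................................ooooooooo..............................
238 ................................................................................
[576.7  26.2  85.8] [-178.8    0.2   -0.9] [ 0.3 -0.6 -0.5] [ 0.7 23.9 98.6  1.4 57.7 90.9]
side cup 0.57 [280.9 187.9] [ 602.9 -204.4    0. ]
side cup_centre 0.89 [284.5 209.2] [567.2  -5.6  60. ]
top cup 0.43 [253.1 224.7] [579.6  -3.1   0. ]
top cup_centre 0.51 [257.4 225.6] [578.  -13.9  60. ]
```

Upright, mouth-up: the front face is at rows 192–236 and the centre is near (573,−10). I'll withdraw upward, go round to the near side with the jaws spread, and tilt the tool forward to push low.

>>> {"method": "step_arm", "body": {"plan": [0, 0, -1.5, 0, 0, 0, 0, 0, -1.8, 0, 0, 0, 0, 0, -2, 0, 0, 0, 0, 0, -2, 0, 0, -0.05, 0, 0.5, -1.5, 0, 0, 0]}}

```text
time_s: 15.72
ee_pos: [578.2, 18.0, 176.3]
ee_rot: [-178.9, -0.2, 1.9]
force: [0.3, -0.6, 0.5]
gripper_width: 15.7
gripper_force: 0.0
```

>>> {"method": "step_arm", "body": {"plan": [-3, 0.8, 0, 0, 0, 0, -3.5, 0.8, 0, 0, 0, 0, -3.5, 0.8, 0, 0, 0, 0, -3.5, 0.8, 0, 0, 0.1, 0, -2, 0.2, 0, 0, 0.11, 0], "hand": 6}}

```text
time_s: 16.13
ee_pos: [422.5, -21.8, 171.6]
ee_rot: [-178.9, -12.3, 1.5]
force: [-0.7, -0.9, -0.4]
gripper_width: 46.4
gripper_force: 0.0
```

>>> {"method": "step_arm", "body": {"plan": [0, 0, 0, 0, 0.105, 0, 0, 0, 0, 0, 0.105, 0, 0, 0, 0, 0, 0.105, 0, 0, 0, 0, 0, 0, 0]}}

```text
time_s: 16.47
ee_pos: [416.8, -20.2, 167.8]
ee_rot: [-178.6, -29.8, 1.0]
force: [-0.6, -0.1, -1.1]
gripper_width: 60.2
gripper_force: 0.0
```

```bash
cat > x.py <<'E'
from h import *
for n in('side','top'):
    p=viewer.grab_frame(n)
    for k,z in(('cup',120),('cup_centre',60),('bay',0),('spool',0),('jar',0),('brush',0)):
        for d in viewer.pinpoint(k,p)[:1]: print(n,k,round(d['score'],2),np.round(d['location'],1),atz(p,d['location'],z).round(1))
p=viewer.grab_frame('top')
h=cv2.cvtColor(p['img'],cv2.COLOR_RGB2HSV)
def ch(x):
    if 55<x[0]<90 and x[1]>80:return '.'
    return '#' if x[2]<40 else 'o' if x[2]<85 else 'w' if x[2]<150 else 'W'
import sys
for r in range(148,260,2): print(r,''.join(ch(h[r,c]) for c in range(190,310)))
E
python3 x.py; python3 v.py 480 -12 35
```

```text
side cup 0.73 [281.9 186.5] [577.4 -21.9 120. ]
side cup_centre 0.87 [286.  206.1] [565.1 -20.7  60. ]
side bay 0.84 [225.6 223.6] [728.6   3.7   0. ]
side spool 0.74 [273.6 287.7] [560.8 228.8   0. ]
side jar 0.67 [274.  287.4] [560.  227.7  -0. ]
side brush 0.65 [254.2 170.9] [ 703.6 -294.5    0. ]
top cup 0.93 [255.3 227. ] [575.4 -10.2 120. ]
top cup_centre 0.61 [254.2 224.7] [579.9  -6.8  60. ]
top bay 0.6 [248.7 163.4] [723.8   8.5   0. ]
top spool 0.85 [155.7 234.7] [554.3 224.9   0. ]
top jar 0.83 [140.2 163.7] [721.4 265.2   0. ]
top brush 0.62 [385.8 172.8] [ 703.5 -312.4    0. ]
148 .........wWWWWWWWWWWWWWWWWWWWWWWWWWWWWWWWWWWWWWWWWWWWWWWWWWWWWWWWWWWWWWWWWWWWWWWWWWWWWWWWWWWWWWWWWWWWWWw................
150 .........wWWWWWWWWWWWWWWWWWWWWWWWWWWWWWWWWWWWWWWWWWWWWWWWWWWWWWWWWWWWWWWWWWWWWWWWWWWWWWWWWWWWWWWWWWWWWWW................
152 .........wWWWWWWWWWWWWWWWWWWWWWWWWWWWWWWWWWWWWWWWWWWWWWWWWwwwwWWWwwwwWWWWWWWWWWWWWWWWWWWWWWWWWWWWWWWWWWWWW..............
154 ......wwwwWWWWWWWWWWWWWWWWWWWWWWWWWWWWWWWWWWWWWWWWWWWWWWWWWWWWWWWWWWWWWWWWWWWWWWWWWWWWWWWWWWWWWWWWWWWWWWWW..............
156
[... 5960 characters left out ...]
....................................
252 ........................................................................................................................
254 ........................................................................................................................
256 ........................................................................................................................
258 ........................................................................................................................
tcp [423.8 -20.4 171.5] [-178.7  -30.1    1.2] tip [416.8 -20.8 183.7] F [0.8 0.4 0. ] q [-10.  -8. 132.  15.  28.  67.]
to tip target, tool cm [-1.98 -0.39 16.05]
```

The top view shows the open mouth of the upright cup, centred near (576,−10). The bystanders haven't moved. Descending behind the cup.

>>> {"method": "step_arm", "body": {"plan": [-0.25, -0.08, 2, 0, 0, 0, -0.25, -0.08, 2, 0, 0, 0, -0.25, -0.08, 2, 0, 0, 0, -0.25, -0.08, 2, 0, 0, 0, -0.25, -0.08, 2, 0, 0, 0]}}

```text
time_s: 17.63
ee_pos: [463.4, -13.6, 78.4]
ee_rot: [-178.8, -30.2, 1.2]
force: [1.1, 1.1, 0.9]
gripper_width: 59.8
gripper_force: 0.0
```

>>> {"method": "step_arm", "body": {"plan": [-0.25, -0.05, 2, 0, 0, 0, -0.25, -0.05, 2, 0, 0, 0, -0.25, 0, 1.8, 0, 0, 0, 0, 0, 0, 0, 0, 0]}}

```text
time_s: 17.97
ee_pos: [475.0, -7.6, 55.7]
ee_rot: [-177.9, -30.4, 1.1]
force: [-0.2, -0.4, -0.3]
gripper_width: 59.8
gripper_force: 0.0
```

```bash
python3 v.py 510 -10 35
```

```text
tcp [475.   -7.6  55.7] [-177.9  -30.4    1.1] tip [467.9  -8.3  67.8] F [-0.2 -0.4 -0.3] q [ -7.   9. 138.  68.   6.  15.]
to tip target, tool cm [1.97 0.43 4.94]
```

The wrist is near singular (q5 = 6°), so I'll reduce the tilt to about 20° first.

>>> {"method": "step_arm", "body": {"plan": [0, 0, 0, 0, -0.06, 0, 0, 0, 0, 0, -0.06, 0, 0, 0, 0, 0, -0.06, 0, 0, 0, 0, 0, 0, 0]}}

```text
time_s: 18.3
ee_pos: [479.8, 0.4, 59.6]
ee_rot: [-176.9, -27.2, 1.6]
force: [0.9, 0.0, 1.1]
gripper_width: 60.2
gripper_force: 0.0
```

>>> {"method": "step_arm", "body": {"plan": [0.5, 0, 0.9, 0, 0, 0, 0.5, 0, 0.9, 0, 0, 0, 0.5, 0, 0.9, 0, 0, 0, 0.5, 0, 0.9, 0, 0, 0, 0, 0, 0, 0, 0, 0]}}

```text
time_s: 18.72
ee_pos: [513.1, 3.7, 35.0]
ee_rot: [-176.7, -27.1, 1.5]
force: [0.3, -0.2, -0.5]
gripper_width: 60.3
gripper_force: 0.0
```

```bash
python3 v.py 510 -10 38
```

```text
tcp [513.1   3.7  35. ] [-176.7  -27.1    1.5] tip [506.7   2.7  47.5] F [ 0.3 -0.2 -0.5] q [ -5.  15. 133.  47.   9.  38.]
to tip target, tool cm [-0.17  1.34  0.9 ]
```

>>> {"method": "step_arm", "body": {"plan": [-0.1, 0.5, 0.3, -0.03, -0.05, 0, 0, 0.5, 0.3, -0.03, -0.05, 0, 0, 0.4, 0.3, 0, 0, 0, 0, 0, 0, 0, 0, 0]}}

```text
time_s: 19.05
ee_pos: [514.1, -0.3, 29.7]
ee_rot: [-177.6, -24.5, 1.7]
force: [0.2, -0.1, 0.1]
gripper_width: 59.9
gripper_force: 0.0
```

```bash
python3 v.py 515 -10 38; python3 -c "
from h import *
print(R.from_euler('xyz',sensors.state()['ee_rot'],degrees=True).as_matrix().round(3))"
```

```text
tcp [ 5.141e+02 -3.000e-01  2.970e+01] [-177.6  -24.5    1.7] tip [508.3  -1.   42.4] F [ 0.2 -0.1  0.1] q [ -5.  16. 131.  28.  11.  56.]
to tip target, tool cm [0.4  0.94 0.63]
[[ 0.909  0.047  0.413]
 [ 0.027 -0.998  0.054]
 [ 0.415 -0.038 -0.909]]
```

>>> {"method": "step_arm", "body": {"plan": [0, 0.5, 0, 0, 0, 0, 0, 0.5, 0, 0, 0, 0, 0.64, 0.03, 0.29, 0, 0, 0, 0.64, 0.03, 0.29, 0, 0, 0, 0.64, 0.03, 0.29, 0, 0, 0]}}

```text
time_s: 19.47
ee_pos: [535.8, -9.8, 29.0]
ee_rot: [-177.6, -24.5, 1.7]
force: [-0.6, -1.4, -0.6]
gripper_width: 59.9
gripper_force: 0.8
```

>>> {"method": "step_arm", "body": {"plan": [0.64, 0.03, 0.29, 0, 0, 0, 0.64, 0.03, 0.29, 0, 0, 0, 0.64, 0.03, 0.29, 0, 0, 0, 0.64, 0.03, 0.29, 0, 0, 0, 0.64, 0.03, 0.29, 0, 0, 0]}}

```text
time_s: 19.88
ee_pos: [571.6, -9.6, 28.9]
ee_rot: [-177.6, -24.5, 1.7]
force: [-1.3, -0.0, -0.2]
gripper_width: 59.7
gripper_force: 0.9
```

>>> {"method": "step_arm", "body": {"plan": [0.64, 0.03, 0.29, 0, 0, 0, 0.64, 0.03, 0.29, 0, 0, 0, 0.64, 0.03, 0.29, 0, 0, 0, 0.64, 0.03, 0.29, 0, 0, 0, 0, 0, 0, 0, 0, 0]}}

```text
time_s: 20.3
ee_pos: [601.3, -9.9, 29.6]
ee_rot: [-177.6, -24.6, 1.7]
force: [0.0, 0.4, -0.8]
gripper_width: 60.0
gripper_force: 0.0
```

```bash
python3 v.py 622 -10 40; python3 x.py
```

```text
tcp [601.3  -9.9  29.6] [-177.6  -24.6    1.7] tip [595.5 -10.6  42.3] F [ 0.   0.4 -0.8] q [ -5.  22. 120.  20.  15.  64.]
to tip target, tool cm [2.31 0.07 1.31]
side cup 0.77 [248.  188.7] [663.    2.8 120. ]
side cup_centre 0.91 [256.3 205.9] [643.9  -8.9  60. ]
side spool 0.67 [273.7 288.6] [560.1 231.7   0. ]
side jar 0.56 [203.9 292.3] [716.3 270.3   0. ]
side brush 0.6 [257.7 169.1] [ 694.3 -308.     0. ]
top cup 0.94 [253.5 189.2] [654.   -5.8 120. ]
top cup_centre 0.93 [256.5 191.6] [653.2 -11.3  60. ]
top bay 0.85 [248.1 164.1] [722.1   9.9   0. ]
top jar 0.62 [138.9 163.9] [720.9 268.3   0. ]
top brush 0.78 [383.2 172.9] [ 703.2 -306.4    0. ]
148 .........wWWWWWWWWWWWWWWWWWWWWWWWWWWWWWWWWWWWWWWWWWWWWWWWWWWWWWWWWWWWWWWWWWWWWWWWWWWWWWWWWWWWWWWWWWWWWWW................
150 .........wWWWWWWWWWWWWWWWWWWWWWWWWWWWWWWWWWWWWWWWWWWWWWWWWWWWWWWWWWWWWWWWWWWWWWWWWWWWWWWWWWWWWWWWWWWWWWW................
152 .........wWWWWWWWWWWWWWWWWWWWWWWWWWWWWWWWWWWWWWWWWWWWWWWWWWWWWWWWWWWWWWWWWWWWWWWWWWWWWWWWWWWWWWWWWWWWWWWWW..............
154 ......wwWWWWWWWWWWWWWWWWWWWWWWWWWWWWWWWWWWWWWWWWWWWWWWWWW
[... 5863 characters left out ...]
wwwwwwwo########ooo#############oo###############oo###ooooooooooooo........
250 ........................#ooooooo#oooo#####owwwwwwwwo#############ooooooooooooo####################o####ooooooooo........
252 ........................ooooooo#oooooo####owwwwwo###########oooooowwwwwwwwwwwooooo########o###o###oo#####ooo#oo#........
254 .........................#oooooooo#ooo####owwwwwo##########oowwwwwwwwooooowwwwwwwwooo#####oo.o....o######owwo###........
256 .........................ooooooo#ooooo#...oowwwwo.#####ooowwwoooooooooooooooooooowwwoo###..........###o#o#######........
258 ........................oooooowo#ooooo.....wwwwwo#####oo####ooo###oooooooooooooooooowwwo#............ooo.o..............
```

The cup is sliding square at x ≈ 654, with about 27 mm to go. Slower now.

>>> {"method": "step_arm", "body": {"plan": [0.45, 0.02, 0.2, 0, 0, 0, 0.45, 0.02, 0.2, 0, 0, 0, 0.45, 0.02, 0.2, 0, 0, 0, 0.36, 0.02, 0.16, 0, 0, 0, 0, 0, 0, 0, 0, 0]}}

```text
time_s: 21.47
ee_pos: [619.1, -9.7, 29.4]
ee_rot: [-177.6, -24.6, 1.7]
force: [0.3, 0.0, 0.2]
gripper_width: 60.0
gripper_force: 0.1
```

>>> {"method": "step_arm", "body": {"plan": [0.18, 0.01, 0.08, 0, 0, 0, 0.18, 0.01, 0.08, 0, 0, 0, 0, 0, 0, 0, 0, 0]}}

```text
time_s: 21.72
ee_pos: [621.9, -9.6, 29.3]
ee_rot: [-177.6, -24.5, 1.7]
force: [-1.6, 0.0, -0.7]
gripper_width: 60.0
gripper_force: 0.5
```

>>> {"method": "step_arm", "body": {"plan": [0.18, 0.01, 0.08, 0, 0, 0, 0, 0, 0, 0, 0, 0]}}

```text
time_s: 21.88
ee_pos: [623.9, -9.6, 29.3]
ee_rot: [-177.6, -24.5, 1.7]
force: [-1.9, -0.7, 0.4]
gripper_width: 60.0
gripper_force: 0.7
```

>>> {"method": "step_arm", "body": {"plan": [0.1, 0, 0.05, 0, 0, 0, 0, 0, 0, 0, 0, 0]}}

```text
time_s: 22.05
ee_pos: [624.9, -9.6, 29.3]
ee_rot: [-177.6, -24.5, 1.7]
force: [-1.6, 0.1, 0.4]
gripper_width: 60.0
gripper_force: 0.9
```

>>> {"method": "step_arm", "body": {"plan": [0.1, 0, 0.05, 0, 0, 0, 0.1, 0, 0.04, 0, 0, 0, 0, 0, 0, 0, 0, 0]}}

```text
time_s: 22.3
ee_pos: [627.3, -9.5, 29.3]
ee_rot: [-177.6, -24.5, 1.7]
force: [-1.2, 0.3, -0.6]
gripper_width: 60.1
gripper_force: 0.7
```

>>> {"method": "step_arm", "body": {"plan": [0.1, 0, 0.05, 0, 0, 0, 0, 0, 0, 0, 0, 0]}}

```text
time_s: 22.47
ee_pos: [627.9, -9.4, 29.1]
ee_rot: [-177.6, -24.5, 1.7]
force: [-3.2, -1.3, 2.7]
gripper_width: 60.0
gripper_force: 1.7
```

>>> {"method": "step_arm", "body": {"plan": [0.07, 0, 0.03, 0, 0, 0, 0, 0, 0, 0, 0, 0]}}

```text
time_s: 22.63
ee_pos: [628.1, -9.3, 29.1]
ee_rot: [-177.6, -24.4, 1.7]
force: [-6.1, -0.3, 3.6]
gripper_width: 60.1
gripper_force: 2.8
```

Home contact, at 6 N. A bit firmer so it seats flush.

>>> {"method": "step_arm", "body": {"plan": [0.07, 0, 0.03, 0, 0, 0, 0, 0, 0, 0, 0, 0]}}

```text
time_s: 22.8
ee_pos: [628.2, -9.2, 29.0]
ee_rot: [-177.6, -24.4, 1.7]
force: [-7.6, -1.6, 5.4]
gripper_width: 60.2
gripper_force: 3.9
```

>>> {"method": "step_arm", "body": {"plan": [0.05, 0, 0.02, 0, 0, 0, 0, 0, 0, 0, 0, 0, 0, 0, 0, 0, 0, 0]}}

```text
time_s: 23.05
ee_pos: [628.3, -9.2, 29.0]
ee_rot: [-177.5, -24.3, 1.7]
force: [-9.5, -1.7, 6.7]
gripper_width: 59.9
gripper_force: 4.6
```

```bash
python3 v.py 622 -10 40; python3 x.py | head -45; python3 w.py 150 230 205 290
```

```text
tcp [628.3  -9.2  29. ] [-177.5  -24.3    1.7] tip [622.6  -9.9  41.7] F [-9.5 -1.7  6.7] q [ -5.  23. 116.  18.  17.  67.]
to tip target, tool cm [-0.12  0.01  0.13]
side cup 0.75 [242.2 186.4] [680.2  -5.9 120. ]
side cup_centre 0.71 [244.6 202.1] [678.6 -21.8  60. ]
side bay 0.62 [226.5 223.8] [725.9   4.2   0. ]
side spool 0.86 [273.1 288.6] [561.5 231.9   0. ]
side jar 0.78 [203.  294.1] [716.7 276.2   0. ]
side brush 0.78 [257.9 166.4] [ 696.8 -326.     0. ]
top cup 0.77 [254.1 176.6] [680.4  -6.8 120. ]
top cup_centre 0.86 [255.  176.8] [686.1  -7.7  60. ]
top bay 0.55 [249.  162.1] [726.9   7.8   0. ]
top spool 0.86 [151.2 236.7] [549.6 235.4   0. ]
top jar 0.95 [139.7 163.4] [722.1 266.4   0. ]
top brush 0.67 [386.2 170.4] [ 709.1 -313.4    0. ]
148 .........wWWWWWWWWWWWWWWWWWWWWWWWWWWWWWWWWWWWWWWWWWWWWWWWWWWWWWWWWWWWWWWWWWWWWWWWWWWWWWWWWWWWWWWWWWWWWWW................
150 .........wWWWWWWWWWWWWWWWWWWWWWWWWWWWWWWWWWWWWWWWWWWWWWWWWWWWWWWWWWWWWWWWWWWWWWWWWWWWWWWWWWWWWWWWWWWWWWW................
152 .........wWWWWWWWWWWWWWWWWWWWWWWWWWWWWWWWWWWWWWWWWWWWWWWWWWWWWWWWwWWWWWWWWWWWWWWW
[... 6689 characters left out ...]
wooooooooooooooooooooooooooooooooooooooooooooooooooooo................
216 .....wwwwwwwwwwwooooooooooooooooooooooooooooooooooooo#oooooooooooooo.................
218 ....wwwwwwwwwwwoooooooooooooooooooooooooooooooooooooo##o.ooooooooo...................
220 ....wwwwwwwwwwooooooooooooooooooooooooooooooooooooooo##......oooo....................
222 ...wwwwwwwwwwoooooooooooooooooooooooooooooooooooooooo#o..............................
224 ..wwwwwwwwwwwoooooooooooooooooooooooooooooooooooooooo#...............................
226 .wwwwwwwwwwwwwwwwwwwwwwwwwooooooooooooooooooooooooooo#...............................
228 .wwwwwwwwwwwwwwwwwwwwwwwwwooooooooooooooooooooooooooo................................
```

Seated at 9.5 N, with the cup's far side against the upstand and the centre at x ≈ 681. Withdrawing.

>>> {"method": "step_arm", "body": {"plan": [-0.2, -0.01, -0.09, 0, 0, 0, -0.4, -0.02, -0.18, 0, 0, 0, -0.91, -0.05, -0.41, 0, 0, 0, -1.5, -0.08, -0.7, 0, 0, 0, -1.8, -0.1, -0.8, 0, 0, 0]}}

```text
time_s: 24.27
ee_pos: [577.7, -9.4, 29.7]
ee_rot: [-177.6, -24.6, 1.7]
force: [-0.5, -0.7, 0.1]
gripper_width: 60.0
gripper_force: 0.0
```

>>> {"method": "step_arm", "body": {"plan": [-1.8, -0.1, -0.8, 0, 0, 0, -1, 0, -1.5, 0, 0, 0, -0.5, 0, -2, 0, 0, 0, 0, 0, -2, 0, 0, 0, 0, 0, 0, 0, 0, 0]}}

```text
time_s: 24.68
ee_pos: [521.4, -12.8, 75.8]
ee_rot: [-177.7, -24.8, 1.7]
force: [0.2, -0.4, 0.9]
gripper_width: 60.0
gripper_force: 0.0
```

```bash
python3 v.py 622 -10 40; python3 x.py | head -42
```

```text
tcp [521.4 -12.8  75.8] [-177.7  -24.8    1.7] tip [515.5 -13.6  88.5] F [ 0.2 -0.4  0.9] q [ -7.  11. 127.  18.  19.  65.]
to tip target, tool cm [7.63 0.32 8.87]
side cup 0.63 [242.4 183.8] [682.3 -18.7 120. ]
side cup_centre 0.85 [243.  204.9] [680.2  -7.8  60. ]
side bay 0.65 [225.5 222.4] [730.2  -1.7   0. ]
side spool 0.63 [274.9 286.8] [558.3 225.4   0. ]
side jar 0.66 [203.9 289.5] [718.7 261.5   0. ]
side brush 0.72 [256.8 168.9] [ 697.5 -308.9    0. ]
top cup_centre 0.82 [255.1 179.9] [679.2  -8.   60. ]
top bay 0.63 [247.5 160.8] [729.9  11.4   0. ]
top spool 0.84 [151.6 235.8] [551.7 234.5   0. ]
top jar 0.73 [139.2 164.5] [719.5 267.6   0. ]
top brush 0.68 [387.2 171.5] [ 706.6 -315.7    0. ]
148 .........wWWWWWWWWWWWWWWWWWWWWWWWWWWWWWWWWWWWWWWWWWWWWWWWWWWWWWWWWWWWWWWWWWWWWWWWWWWWWWWWWWWWWWWWWWWWWWW................
150 .........wWWWWWWWWWWWWWWWWWWWWWWWWWWWWWWWWWWWWWWWWWWWWWWWWWWWWWWWWWWWWWWWWWWWWWWWWWWWWWWWWWWWWWWWWWWWWWW................
152 .........wWWWWWWWWWWWWWWWWWWWWWWWWWWWWWWWWWWWWWWWWWWWWWWWWWWWWWWWWWWWWWWWWWWWWWWWWWWWWWWWWWWWWWWWWWWWWWWWW..............
154 ......
[... 2789 characters left out ...]
oooooo##################################o..................................
200 ...............................................ooooooooo................................................................
202 ........................................................................................................................
204 ........................................................................................................................
206 ........................................................................................................................
208 ........................................................................................................................
```

The cup hasn't moved since it was released: mouth-up, flush and parallel with the upstand. The bystanders are where they started. Handing in.

```bash
python3 -c "
from workcell import env
print(env.job_done())"
```

```text
the job is handed in; nothing more can be done
None
```

I handed the job in at about 25 s. The cup was tipped over on the bench and stood mouth-up, then slid into the bay and pressed home with about 10 N. It stayed flush after I let go, and the spool, jar and brush did not move.

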